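Shut the tagged air valve under the sliding cover

ROBOT

A 6-joint arm with a two-finger parallel gripper is mounted at the origin on the work surface. World frame = base frame: x ahead of the robot, y to its left, z up, the work surface at z = 0. Lengths are in mm, angles in rad, forces in N, time in s.
With the tool pointing down it reaches from about 275 to 1000 mm from the base axis. Payload 8.4 kg.
Tool frame: the origin (TCP) lies midway between the tips of the shut fingers; the grasp point (between the pads) lies 19 mm behind it (r.grip_point_offset is the distance from the TCP to the grasp point, in mm); z points along the fingers, x is the direction in which the jaws open and shut, and the axes are right-handed (so a half turn about z gives the same grasp; the last joint's range is limited). The gripper opens to 85 mm and grips with 20 to 120 N. Pads are 22 mm wide; open, the fingers measure 114 mm over their backs; the gripper's body (76 mm by 85 mm) begins 54 mm behind the grasp point. The pads swing forward as they close: fully open they stand 13 mm farther back than shut.
Start: joints at [-1.315, 0.353, 1.633, -0, 1.155, -0.002], TCP at [159.345, -604.349, 231.281] pointing down, gripper open.
Joint ranges: [-2.63, 2.63], [-0.92, 2.1], [0.06, 2.66], [-1.3, 4.44], [0, 2.69], [-3.02, 3.02]. Speed limits (rad/s): [2.22, 2.22, 2.79, 3.14, 3.14, 3.14].

INTERFACE

Orientations are given as [roll, pitch, yaw] about the fixed x, y, z axes, in that order (R = Rz(yaw) Ry(pitch) Rx(roll)).
In Python, from rig import monitor, vision, sign_off, r gives the robot as it stands.
- The arm moves only by the shell command python3 -m inch 'ROWS' [FORCE]. ROWS is JSON, a list of rows, each an object with "dp": the shift along the tool's x, y, z in mm, a list of three; "angular": the turn, a rotation vector about the tool's x, y, z in rad, a list of three; "fingers": the closure in counts, from 0 (fully open) to 255 (shut). A call has 1 to 12 rows; each row is the pose to reach, as a shift and turn from the pose commanded when the call began, along the tool's axes at that moment; what a row does not reach only later rows make up. A row lasts 1/12 s, in which the tool goes at most 41.7 mm and 7.16 degrees, less where a joint would pass 70% of its speed; a pose out of reach is approached as far as the arm can. A call with a gripper value outside its range is refused whole. The fingers move at their own pace and stop on an object; FORCE is the grip in N (left out, the last holds). Time passes only in rows, so rows that repeat a pose let the fingers close. It gives the time, the measured TCP pose, the force and the opening at its end, in the units of the state.
- monitor.sense(): the state, without advancing time (a new reading comes with each control period).
- vision.grab_frame(name): name is "side" or "top"; returns (picture, depth): 384x512x3 uint8, blue, green, red; 384x512 float32, mm along the optical axis (not along the pixel's ray), 0 where there is no reading.
- vision.camera_params(name): a dict with "fx", "fy", "cx", "cy" (pixels), "distortion" ([k1, k2, p1, p2, k3] as OpenCV has them; the pictures are not rectified), "R" (3x3) and "t" (3): a world point X has camera coordinates R X + t. Camera axes: x right, y down, z forward; pixel columns grow to the right and rows downward; lengths in mm; the calibration is good to about 2 mm. A picture is of the moment at which its call begins. camera_params takes no time and is no camera call.
- sign_off(): hands the job in, once; it reports no verdict.
The state is a dict: "clock": time; "qpos": joint angles; "qvel": joint speeds; "joint_efforts": joint torques, N m; "eef_pos": TCP position; "tcp_rot": TCP orientation; "contact_force": force on the tool from outside, world axes, zero at the start; "wrist_torque": the same for the moment, N m; "opening": opening from 0.0 (shut) to 1.0 (fully open).
Only numpy, scipy, OpenCV 4.12 (cv2) and the standard library are available. Lean on these libraries where they do the work, as an engineer would, in place of code of your own. Each camera call takes 0.05 s, during which the arm holds its last target.

TASK

Shut off one air line on the fitting bench: push the plywood cover of the valve box along its rails until it is fully aside against the far stops, baring the two valves, then push the valve handle that ends in a round disc through its quarter turn until it is fully shut, straight across its pipe. Leave the straight-handled valve open as it is and the cover aside, lying on its rails. Only push: do not lift the cover, and do not lift or move the loose things that stand about.

Things in the scene. Friction and masses are not known exactly. Their poses are not given: they have to be found in the camera images.
- valve_box: fixed grey valve box, 200 mm (its x) by 479 (its y), 82.5 tall, open on top; origin under its centre, z up. Raised sides along y, inner faces at x = -72 and +72 mm, carry the cover on ledges 74 mm above the bench, between guide lips. The ends are low (28 mm) save small corner stops on the ledges at y = -228 and +228 mm, 84 mm high. Both valves are in the -y half, under the cover at the start
- cover: loose plywood panel, 171 mm (its x) by 220 (its y) by 8, 0.25 to 0.5 kg, lying on the ledges with 2 mm play each side; origin at the centre of its underside, 74 mm above the bench, axes along the box's. Its origin starts at y = -117 to -98 mm in the box's frame; it slides towards +y until it meets the far stops at y = +118 mm. It takes 2 to 5 N to slide
- cleat_top (a point): top centre of the wooden cleat across the cover's middle: 100 mm along x, 18 mm along y, rising from the panel's top (82 mm above the bench) to 103 mm above the bench. A push on its face towards -y slides the cover to +y
- disc_lever (a joint): angle of the disc-ended handle, to be shut: 0 open (along its pipe, pointing to the box's -x), 1.57 fully shut at its stop (across the pipe, pointing to the box's +y). Starts at 0 to 0.2; turns clockwise seen from above, its end swinging first towards +y, then also towards +x; stays where it is left. Stiff: about 2.5 N at the disc
- disc_pivot (a point): pivot of the disc-ended handle: an upright axis, this point in the middle of the handle's thickness, 56 mm above the bench, at x = +30 mm and y = -175 or -85 mm in the box's frame (the two valves may be either way round)
- disc_centre (a point): centre of the steel disc, 32 mm across, 10 mm thick (51 to 61 mm above the bench), that ends this handle 52 mm from its pivot; a bar 13 mm wide and 7 mm thick joins it to the pivot. The pipe along x below it is 20 mm thick, its top 42 mm above the bench; the brass valve body, within 23 mm of the pivot, reaches 47 mm
- plain_lever (a joint): angle of the other handle, a straight bar without a disc, same values: 0 open; starts at 0 to 0.15 and is to be left there
- plain_pivot (a point): the pivot of the straight handle, 56 mm above the bench, on the other valve, 90 mm along the box's y from the disc valve's pivot
- plain_end (a point): a point on the middle line of the straight handle, 62 mm from its pivot, 6 mm short of its end; the bar is 13 mm wide and 7 mm thick
- sealant_bottle: a white sealant bottle, 50 mm across, 170 mm tall, standing beyond the box's -y end; origin under its centre
- window_handle: a white plastic window handle on its mounting plate, lying beyond the box's +y end; about 150 x 30 x 41 mm; origin under the plate's centre
- screwdriver: a screwdriver lying beyond the box's -y end, about 200 mm long, under 40 mm tall; origin under its middle
- profile_offcut: a white hollow window-profile offcut, 60 x 130 x 60 mm, behind the box; origin under its centre
- tape_roll: a black tape roll lying flat behind the box, 90 mm across, 25 mm tall; origin under its centre
- pipe_fitting: a loose brass pipe fitting, 30 mm across, 38 mm tall, standing on the tray floor in the box's +y half (the cover passes 30 mm above it); origin under its centre
- mug: a white mug, 76 mm across, 90 mm tall, standing beyond the box's +y end; origin under its centre

How it is judged (in metres and radians):
On the way, in this order (a step that is already met when the one before it is completed fails the run):
1. the cover lies fully aside (within 18 mm of the far stops) (y of cover in the frame of valve_box above 0.1 m), for 0.2 s.
2. the disc-ended handle is turned shut (value of joint disc_lever above 1.45 rad), for 0.2 s.
At the end, for the whole second after the job is handed in: The cover lies flat on its rails within 18 mm of the far stops, the disc-ended handle is at 1.45 rad or more (1.57 is shut), the straight handle is below 0.35 rad, all at rest, and every loose bystander is within 30 mm of where it began (y of cover in the frame of valve_box above 0.1 m and value of joint disc_lever above 1.45 rad and value of joint plain_lever below 0.35 rad and z of cover in the frame of valve_box between 0.069 and 0.079 m and angle between cover's own z axis and vertical below 0.06 rad and linear speed of cover below 0.02 m/s and velocity of joint disc_lever below 0.05 rad/s and distance of each of sealant_bottle, window_handle, screwdriver, profile_offcut, tape_roll, pipe_fitting, mug from where it was at the start of the episode below 0.03 m); the robot touches nothing.
It fails at once if the cover is lifted more than 15 mm or tipped off its rails (z of cover in the frame of valve_box above 0.089 m or angle between cover's own z axis and vertical above 0.2 rad).
It fails at once if the straight-handled valve is turned (value of joint plain_lever above 0.35 rad).
It fails at once if a bystander is moved or lifted by more than 30 mm (distance of any of sealant_bottle, window_handle, screwdriver, profile_offcut, tape_roll, pipe_fitting, mug from where it was at the start of the episode above 0.03 m).
It also fails if it takes over 48 s, if anything falls off the work surface, if the arm or the gripper's body presses on something with over 40 N, if the wrist force passes 120 N, or if a joint passes its speed limit or range.

## Working session

There is one attempt and no reset: what is moved stays moved. The work goes in short steps, Python scripts to look and compute and a shell command to move; the robot and the scene stay as the last step left them, time stands still between calls to the robot, and variables do not carry over. Pictures are saved under pics/ and viewed, and the job is handed in when it is done.

```bash
ls; mkdir -p pics
python3 - <<'E'
from rig import monitor, vision, r
import cv2,numpy as np
for n in("side","top"):
    p,d=vision.grab_frame(n); cv2.imwrite(f"pics/{n}0.png",p); np.save(f"pics/{n}0.npy",d)
    c=vision.camera_params(n); print(n,{k:np.round(v,4).tolist() for k,v in c.items()})
print(monitor.sense())
E
```

```text
pics
side {'fx': 428.0249, 'fy': 428.0249, 'cx': 253.8102, 'cy': 197.3789, 'distortion': [-0.0991, 0.0, 0.0, 0.0, 0.0], 'R': [[-0.992, -0.1262, -0.005], [-0.0647, 0.5417, -0.8381], [0.1085, -0.831, -0.5455]], 't': [615.1689, 76.8084, 1479.1449]}
top {'fx': 414.5393, 'fy': 414.5393, 'cx': 262.3023, 'cy': 194.1148, 'distortion': [-0.0826, 0.0, 0.0, 0.0, 0.0], 'R': [[0.0127, -0.9999, 0.0053], [-0.9894, -0.0134, -0.1443], [0.1444, -0.0034, -0.9895]], 't': [76.7077, 631.8127, 1029.5648]}
{'clock': 0.1, 'qpos': array([-1.31541042e+00,  3.53599078e-01,  1.63405102e+00,  3.78582095e-05,
        1.15522882e+00, -2.38394691e-03]), 'qvel': array([-0.00168693, -0.00364996, -0.00162566,  0.00045303, -0.0011747 ,
       -0.00080293]), 'joint_efforts': array([ 1.35150194e-04, -6.06353617e+01, -3.42819750e+01, -4.64206414e-05,
        4.09551096e-03, -4.74116234e-05]), 'eef_pos': array([ 159.23965943, -603.92567192,  230.62789859]), 'tcp_rot': array([-3.14155497e+00,  1.28618258e-03, -1.31304175e+00]), 'contact_force': array([ 1.14478206, -0.63467931,  0.49240774]), 'wrist_torque': array([ 0.01344745, -0.06557061, -0.02417484]), 'opening': 1.0043370210936484}
```

View pics/top0.png

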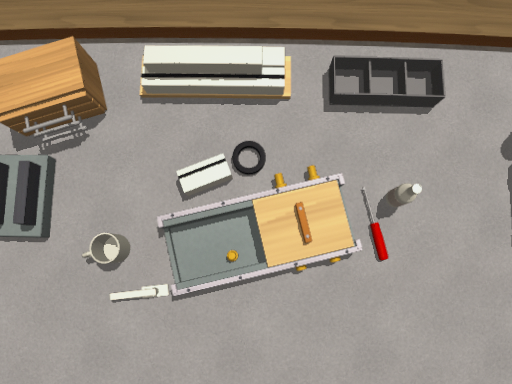

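View pics/side0.png

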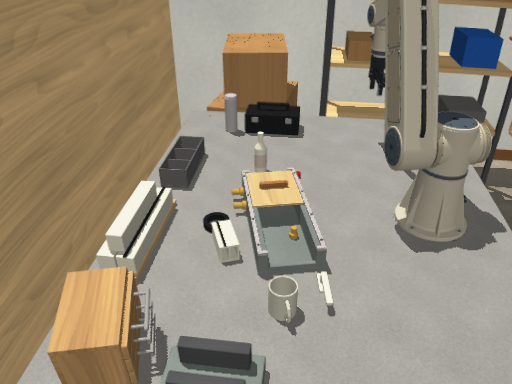

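The top view shows the cover (about 253–353, 183–265) with its cleat at about (304,222). The box rails run from (160,218)–(342,180) and (175,291)–(358,247), and the box's +y points image-left. Next I'll measure these.

```bash
cat > h.py <<'E'
import cv2,numpy as np
from rig import vision
def ray(n,px,z):
    c=vision.camera_params(n);K=np.array([[c['fx'],0,c['cx']],[0,c['fy'],c['cy']],[0,0,1]])
    u=cv2.undistortPoints(np.float64(px).reshape(-1,1,2),K,np.float64(c['distortion']))[:,0]
    R=np.array(c['R']);t=np.array(c['t']);o=-R.T@t
    d=np.c_[u,np.ones(len(u))]@R
    return o+d*((z-o[2])/d[:,2])[:,None]
def proj(n,X):
    c=vision.camera_params(n);K=np.array([[c['fx'],0,c['cx']],[0,c['fy'],c['cy']],[0,0,1]])
    return cv2.projectPoints(np.float64(X).reshape(-1,1,3),cv2.Rodrigues(np.array(c['R']))[0],np.float64(c['t']),K,np.float64(c['distortion']))[0][:,0]
E
python3 - <<'E'
from h import *
p=cv2.imread('pics/top0.png'); hsv=cv2.cvtColor(p,cv2.COLOR_BGR2HSV)
print('cover',hsv[200,275],hsv[240,330],'cleat',hsv[222,304],'rail',hsv[190,300],hsv[200,240],hsv[214,170])
roi=np.zeros(p.shape[:2],np.uint8); roi[165:300,150:370]=255
m=cv2.inRange(hsv,(8,70,60),(28,255,255))&roi
m=cv2.morphologyEx(m,cv2.MORPH_OPEN,np.ones((5,5)))
cs=max(cv2.findContours(m,0,2)[0],key=cv2.contourArea)
w=ray('top',cs[:,0].astype(float),82)[:,:2]
rc=cv2.minAreaRect(w.astype(np.float32));print('cover',rc)
ck=cv2.inRange(hsv,(5,150,60),(16,255,210))&m
cv2.imwrite('pics/ck.png',ck)
for c in cv2.findContours(ck,0,2)[0]:
    if cv2.contourArea(c)>60:
        print('cleat',cv2.contourArea(c),cv2.minAreaRect(c),cv2.minAreaRect(ray('top',c[:,0].astype(float),103)[:,:2].astype(np.float32)))
cv2.imwrite('pics/z0.png',cv2.resize(p[165:300,150:370],None,fx=3.6,fy=3.6,interpolation=2))
E
```

```text
cover [ 19 118 235] [ 19 120 230] cleat [ 14 188 199] rail [ 21 110 239] [178  14 218] [171  13 204]
cover ((555.5209350585938, -15.519577026367188), (172.44879150390625, 221.51451110839844), 14.21353530883789)
cleat 269.0 ((303.0588684082031, 222.23532104492188), (40.74597930908203, 7.761139392852783), 75.96376037597656) ((554.866943359375, -14.785245895385742), (99.12675476074219, 19.040456771850586), 14.0036039352417)
```

View pics/z0.png

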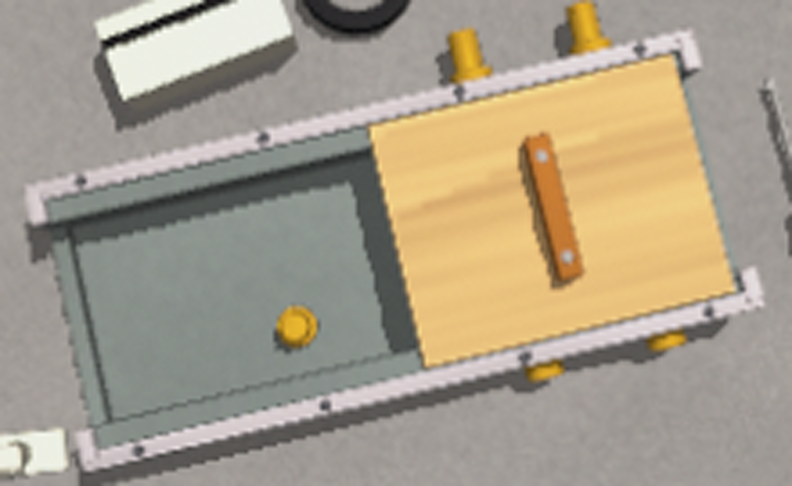

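Run:
```python
from h import *
p=cv2.imread('pics/top0.png'); hsv=cv2.cvtColor(p,cv2.COLOR_BGR2HSV)
m=cv2.inRange(hsv,(150,6,150),(180,40,255)); m[:168]=0;m[300:]=0;m[:,:155]=0;m[:,370:]=0
cs=[c for c in cv2.findContours(m,0,2)[0] if cv2.contourArea(c)>80]
print([cv2.boundingRect(c) for c in cs])
w=np.vstack([ray('top',c[:,0].astype(float),83)[:,:2] for c in cs]).astype(np.float32)
rc=cv2.minAreaRect(w);print(rc)
a=np.radians(14.1);ex=np.array([np.cos(a),np.sin(a)]);ey=np.array([-ex[1],ex[0]])
for c0 in [(555.5,-15.5),(554.9,-14.8)]: print('cover in box',(np.array(c0)-rc[0])@ex,(np.array(c0)-rc[0])@ey)
```

```text
[(172, 240, 190, 56), (173, 189, 104, 29), (279, 177, 48, 16)]
((527.9950561523438, 92.2518310546875), (200.496826171875, 476.613525390625), 14.1299409866333)
cover in box 0.4263117274669642 -111.20610275525199
cover in box 0.014919026546310079 -110.38102333748104
```

```bash
cat >> h.py <<'E'
from scipy.spatial.transform import Rotation as Ro
C=np.array([528.,92.2]);A=np.radians(14.13)
EX=np.array([np.cos(A),np.sin(A)]);EY=np.array([-EX[1],EX[0]])
def b2w(x,y): return C+x*EX+y*EY
def w2b(w): d=np.asarray(w)[...,:2]-C; return np.stack([d@EX,d@EY],-1)
def state():
    from rig import monitor
    s=monitor.sense();R=Ro.from_euler('xyz',s['tcp_rot']).as_matrix()
    return s,R
def goto(x,y,z,base=None,yaw=-1.3242):
    s,R=state(); p=s['eef_pos']; t=np.r_[b2w(x,y),z]
    Rt=Ro.from_euler('xyz',[np.pi,0,yaw])
    print('box',w2b(p).round(1),'z',p[2].round(1),'dp',(R.T@(t-p)).round(1),'ang',(Ro.from_matrix(R).inv()*Rt).as_rotvec().round(4),'F',s['contact_force'].round(1),'Fbox',np.round([s['contact_force'][:2]@EX,s['contact_force'][:2]@EY],1),'t',s['clock'],'op',round(s['opening'],2))
E
python3 - <<'E'
from h import *
goto(0,-165,231)
print('bottle base-ish',w2b(ray('top',[[404,197],[416,188]],[0][0])),w2b(ray('top',[[416,188]],170)))
print('bottle side', proj('side',np.r_[b2w(0,0),0]))
E
```

```text
box [-527.5 -585. ] z 230.6 dp [-4.141e+02 -5.322e+02  2.000e-01] ang [-0.      0.0013  0.0112] F [ 1.1 -0.6  0.5] Fbox [ 1.  -0.9] t 0.1 op 1.0
bottle base-ish [[   7.05595574 -408.9335018 ]
 [  23.2480596  -448.7630493 ]] [[  11.75895227 -378.57194616]]
bottle side [[277.18074379 224.51074543]]
```

```bash
python3 -m inch '[{"dp":[-33,-42,0],"angular":[0,0.001,0.011],"fingers":255},{"dp":[-55,-71,0],"angular":[0,0.001,0.011],"fingers":255},{"dp":[-80,-103,0],"angular":[0,0.001,0.011],"fingers":255},{"dp":[-105,-135,0],"angular":[0,0.001,0.011],"fingers":255},{"dp":[-130,-167,0],"angular":[0,0.001,0.011],"fingers":255},{"dp":[-155,-199,0],"angular":[0,0.001,0.011],"fingers":255},{"dp":[-180,-231,0],"angular":[0,0.001,0.011],"fingers":255},{"dp":[-205,-264,0],"angular":[0,0.001,0.011],"fingers":255},{"dp":[-230,-296,0],"angular":[0,0.001,0.011],"fingers":255},{"dp":[-255,-328,0],"angular":[0,0.001,0.011],"fingers":255},{"dp":[-275,-353,0],"angular":[0,0.001,0.011],"fingers":255},{"dp":[-290,-373,0],"angular":[0,0.001,0.011],"fingers":255}]'; python3 -c "
from h import *
goto(0,-165,150)"
```

```text
clock: 1.1
eef_pos: [447.1, -226.3, 231.2]
tcp_rot: [-3.142, -0.0, -1.323]
contact_force: [0.6, -0.6, -0.4]
opening: 0.001
box [-156.2 -289.2] z 231.2 dp [-124.  -156.4   81.1] ang [-0.     -0.0005  0.0015] F [ 0.6 -0.6 -0.4] Fbox [ 0.5 -0.8] t 1.1 op 0.0
```

```bash
python3 -m inch '[{"dp":[-25,-31,0],"angular":[0,0,0],"fingers":255},{"dp":[-50,-62,16],"angular":[0,0,0],"fingers":255},{"dp":[-75,-94,35],"angular":[0,0,0],"fingers":255},{"dp":[-100,-126,55],"angular":[0,0,0],"fingers":255},{"dp":[-115,-146,75],"angular":[0,0,0],"fingers":255},{"dp":[-124,-156,100],"angular":[0,0,0],"fingers":255},{"dp":[-124,-156,115],"angular":[0,0,0],"fingers":255},{"dp":[-124,-156,115],"angular":[0,0,0],"fingers":255},{"dp":[-124,-156,115],"angular":[0,0,0],"fingers":255}]'; python3 -c "
from h import *
goto(0,-165,90)
p,d=vision.grab_frame('top');cv2.imwrite('pics/t1.png',cv2.resize(p[150:310,140:380],None,fx=3.3,fy=3.3))
p,d=vision.grab_frame('side');cv2.imwrite('pics/s1.png',cv2.resize(p[140:270,190:350],None,fx=4,fy=4))"
```

```text
clock: 1.85
eef_pos: [566.2, -70.4, 115.4]
tcp_rot: [3.139, -0.0, -1.324]
contact_force: [0.5, -0.7, 0.5]
opening: 0.001
box [  -2.6 -167. ] z 115.4 dp [-2.  -2.7 25.3] ang [ 0.0025 -0.0001  0.0007] F [ 0.5 -0.7  0.5] Fbox [ 0.3 -0.8] t 1.85 op 0.0
```

View pics/s1.png

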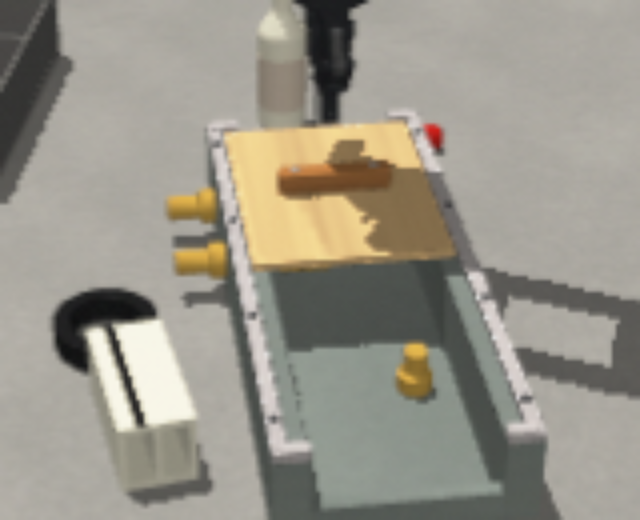

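```bash
python3 -m inch '[{"dp":[-2,-3,12],"angular":[0,0,0],"fingers":255},{"dp":[-2,-3,24],"angular":[0,0,0],"fingers":255},{"dp":[-2,-3,24],"angular":[0,0,0],"fingers":255}]'; python3 -c "
from h import *
goto(0,-137,90)
print((proj('side',[[566.2,-70.4,115.4]])-[190,140])*4)
p,d=vision.grab_frame('side');cv2.imwrite('pics/s2.png',cv2.resize(p[140:270,190:350],None,fx=4,fy=4))"
```

```text
clock: 2.2
eef_pos: [568.3, -68.1, 90.3]
tcp_rot: [3.14, -0.0, -1.325]
contact_force: [-0.8, -0.7, -0.5]
opening: -0.002
box [  -0.  -165.2] z 90.3 dp [-28.2  -0.    0.2] ang [ 0.0021 -0.0002 -0.0003] F [-0.8 -0.7 -0.5] Fbox [-0.9 -0.4] t 2.2 op -0.0
[[324.09505541 124.05834818]]
```

View pics/s2.png

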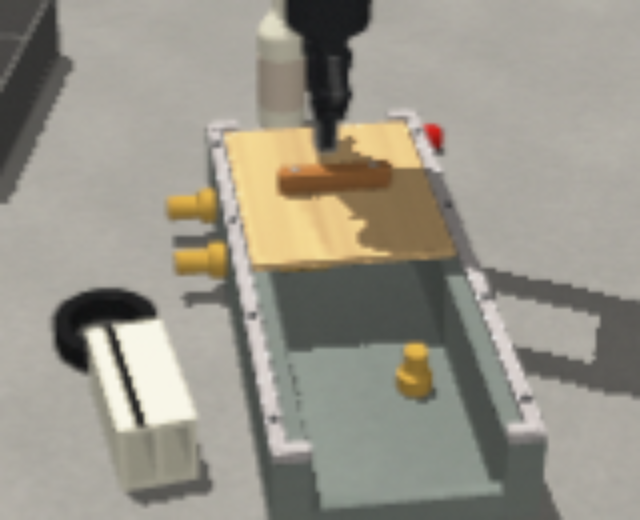

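The tip at crop (325,148) stands behind the cleat, just above the panel. I'm starting the push.

```bash
python3 -m inch '[{"dp":[-8,0,0],"angular":[0,0,0],"fingers":255},{"dp":[-16,0,0],"angular":[0,0,0],"fingers":255},{"dp":[-22,0,0],"angular":[0,0,0],"fingers":255},{"dp":[-27,0,0],"angular":[0,0,0],"fingers":255},{"dp":[-32,0,0],"angular":[0,0,0],"fingers":255},{"dp":[-38,0,0],"angular":[0,0,0],"fingers":255},{"dp":[-45,0,0],"angular":[0,0,0],"fingers":255},{"dp":[-52,0,0],"angular":[0,0,0],"fingers":255},{"dp":[-60,0,0],"angular":[0,0,0],"fingers":255},{"dp":[-68,0,0],"angular":[0,0,0],"fingers":255},{"dp":[-76,0,0],"angular":[0,0,0],"fingers":255},{"dp":[-84,0,0],"angular":[0,0,0],"fingers":255}]'; python3 -c "
from h import *
goto(0,80,90)
p,d=vision.grab_frame('side');cv2.imwrite('pics/s3.png',cv2.resize(p[140:270,190:350],None,fx=4,fy=4))"
```

```text
clock: 3.25
eef_pos: [549.0, 14.2, 92.2]
tcp_rot: [-3.141, -0.001, -1.324]
contact_force: [0.1, -3.5, 2.5]
opening: 0.002
box [  1.3 -80.7] z 92.2 dp [-160.7    1.2    2. ] ang [-0.0004 -0.0012  0.0003] F [ 0.1 -3.5  2.5] Fbox [-0.7 -3.4] t 3.25 op 0.0
```

View pics/s3.png

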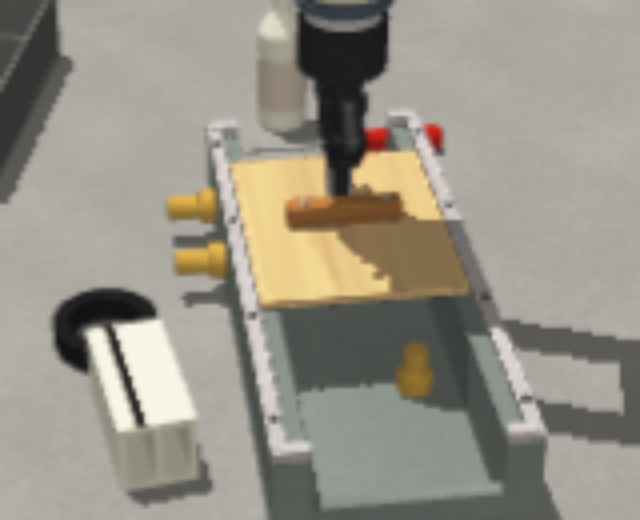

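The cover slides at 3.4 N, with the tip on the cleat. I'm carrying on.

```bash
python3 -m inch '[{"dp":[-10,0,0],"angular":[0,0,0],"fingers":255},{"dp":[-20,0,0],"angular":[0,0,0],"fingers":255},{"dp":[-30,0,1],"angular":[0,0,0],"fingers":255},{"dp":[-42,1,1],"angular":[0,0,0],"fingers":255},{"dp":[-54,1,1],"angular":[0,0,0],"fingers":255},{"dp":[-66,1,1],"angular":[0,0,0],"fingers":255},{"dp":[-78,1,1],"angular":[0,0,0],"fingers":255},{"dp":[-90,1,1],"angular":[0,0,0],"fingers":255},{"dp":[-102,1,1],"angular":[0,0,0],"fingers":255},{"dp":[-114,1,1],"angular":[0,0,0],"fingers":255},{"dp":[-124,1,1],"angular":[0,0,0],"fingers":255},{"dp":[-130,1,1],"angular":[0,0,0],"fingers":255}]'; python3 -c "
from h import *
goto(0,80,90)
p,d=vision.grab_frame('top');cv2.imwrite('pics/t4.png',cv2.resize(p[150:310,140:380],None,fx=3.3,fy=3.3))"
```

```text
clock: 4.3
eef_pos: [516.6, 140.4, 91.7]
tcp_rot: [-3.14, -0.002, -1.323]
contact_force: [2.3, -6.2, 8.8]
opening: -0.001
box [ 0.7 49.5] z 91.7 dp [-30.5   0.7   1.7] ang [-0.0016 -0.0017  0.0011] F [ 2.3 -6.2  8.8] Fbox [ 0.7 -6.6] t 4.3 op -0.0
```

View pics/t4.png

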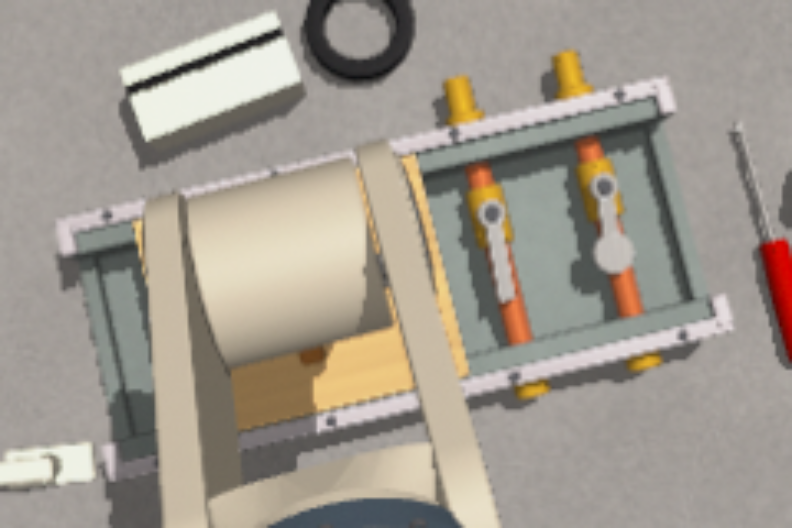

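Both valves are bare. The disc valve is at (604,186) in the crop, with its disc at (613,252), which puts its pivot at y = -175. I'll push the rest of the way slowly until the stops.

```bash
python3 -m inch '[{"dp":[-6,0,-1],"angular":[0,0,0],"fingers":255},{"dp":[-12,0,-1],"angular":[0,0,0],"fingers":255},{"dp":[-18,0,-1],"angular":[0,0,0],"fingers":255},{"dp":[-24,0,-1],"angular":[0,0,0],"fingers":255},{"dp":[-29,0,-1],"angular":[0,0,0],"fingers":255},{"dp":[-32,0,-1],"angular":[0,0,0],"fingers":255},{"dp":[-34,0,-1],"angular":[0,0,0],"fingers":255}]'; python3 -c "
from h import *
goto(0,95,91)
p,d=vision.grab_frame('side');cv2.imwrite('pics/s5.png',cv2.resize(p[140:270,190:350],None,fx=4,fy=4))"
```

```text
clock: 4.93
eef_pos: [507.8, 172.7, 91.9]
tcp_rot: [3.142, -0.001, -1.324]
contact_force: [1.3, -4.6, 3.7]
opening: -0.001
box [ 0.1 83. ] z 91.9 dp [-12.    0.1   0.9] ang [ 0.0001 -0.0011  0.0006] F [ 1.3 -4.6  3.7] Fbox [ 0.2 -4.8] t 4.9333 op -0.0
```

View pics/s5.png

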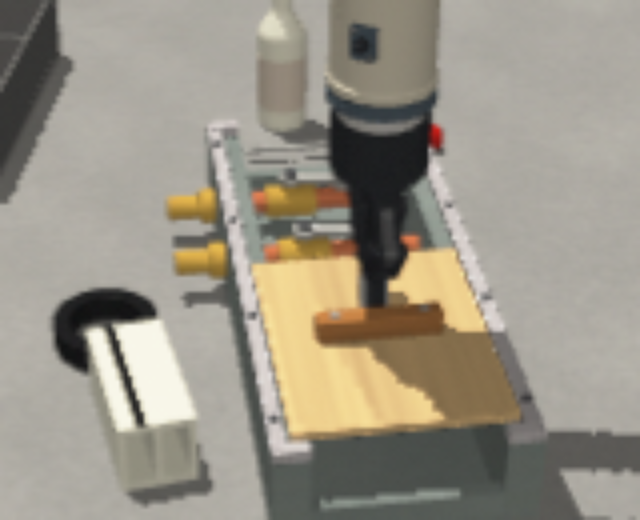

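```bash
python3 -m inch '[{"dp":[-3,0,0],"angular":[0,0,0],"fingers":255},{"dp":[-6,0,0],"angular":[0,0,0],"fingers":255},{"dp":[-8,0,0],"angular":[0,0,0],"fingers":255},{"dp":[-10,0,0],"angular":[0,0,0],"fingers":255},{"dp":[-11,0,0],"angular":[0,0,0],"fingers":255}]'; python3 -c "
from h import *
goto(0,95,91)"
```

```text
clock: 5.4
eef_pos: [505.2, 183.1, 91.9]
tcp_rot: [3.142, -0.001, -1.324]
contact_force: [0.9, -4.2, 2.8]
opening: 0.005
box [ 0.1 93.7] z 91.9 dp [-1.3  0.1  0.9] ang [ 0.     -0.001   0.0002] F [ 0.9 -4.2  2.8] Fbox [-0.2 -4.3] t 5.4 op 0.0
```

```bash
python3 -m inch '[{"dp":[-1.5,0,0],"angular":[0,0,0],"fingers":255},{"dp":[-3,0,0],"angular":[0,0,0],"fingers":255},{"dp":[-4,0,0],"angular":[0,0,0],"fingers":255}]'; python3 -c "
from h import *
goto(0,95,91)"
python3 -m inch '[{"dp":[-1,0,0],"angular":[0,0,0],"fingers":255},{"dp":[-2,0,0],"angular":[0,0,0],"fingers":255},{"dp":[-2,0,0],"angular":[0,0,0],"fingers":255}]'; python3 -c "
from h import *
goto(0,95,91)
p,d=vision.grab_frame('side');cv2.imwrite('pics/s6.png',cv2.resize(p[140:270,190:350],None,fx=4,fy=4))"
```

```text
clock: 5.65
eef_pos: [503.6, 184.9, 91.8]
tcp_rot: [3.139, -0.004, -1.323]
contact_force: [0.2, -19.7, 9.3]
opening: -0.002
box [-1.  95.8] z 91.8 dp [ 0.8 -1.   0.8] ang [ 0.0024 -0.0042  0.0016] F [  0.2 -19.7   9.3] Fbox [ -4.6 -19.1] t 5.65 op -0.0
clock: 5.9
eef_pos: [503.4, 185.1, 91.8]
tcp_rot: [3.139, -0.007, -1.322]
contact_force: [3.6, -27.0, 10.3]
opening: -0.002
box [-1.2 96.1] z 91.8 dp [ 1.1 -1.2  0.8] ang [ 0.0027 -0.0066  0.0023] F [  3.6 -27.   10.3] Fbox [ -3.1 -27. ] t 5.9 op -0.0
```

View pics/s6.png

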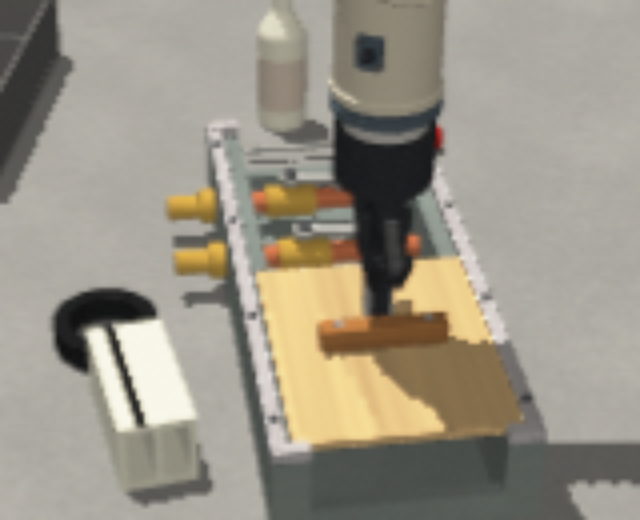

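At the stop (27 N), which makes the finger's half-depth about 13 mm. I'll measure the handle in the earlier clear top picture, then back off.

```bash
python3 -m inch '[{"dp":[6,1,0],"angular":[0,0,0],"fingers":255},{"dp":[20,1,0],"angular":[0,0,0],"fingers":255},{"dp":[24,1,-20],"angular":[0,0,0],"fingers":255},{"dp":[24,1,-50],"angular":[0,0,0],"fingers":255},{"dp":[24,1,-60],"angular":[0,0,0],"fingers":255}]'
python3 - <<'E'
from h import *
goto(0,95,91)
p,d=vision.grab_frame('top');cv2.imwrite('pics/t7.png',p)
cr=cv2.resize(p[170:270,260:370],None,fx=6,fy=6,interpolation=2);cv2.imwrite('pics/t7z.png',cr)
g=cv2.cvtColor(p,cv2.COLOR_BGR2HSV)
m=cv2.inRange(g,(0,0,165),(180,28,255));k=m[195:250,270:345]
for c in cv2.findContours(k,0,2,offset=(270,195))[0]:
    if cv2.contourArea(c)>15:print(cv2.boundingRect(c),cv2.contourArea(c),w2b(ray('top',np.array(cv2.minAreaRect(c)[0])[None],60)))
for nm,px in dict(disc=(613,252),dpiv=(604,186),ppiv=(491,212),pend=(507,300)).items():
    print(nm,w2b(ray('top',[[px[0]/3.3+140,px[1]/3.3+150]],60 if 'piv' not in nm else 63)))
print(proj('top',[[*b2w(30,-175),60],[*b2w(30,-85),60]]))
E
```

```text
clock: 6.37
eef_pos: [509.7, 165.8, 154.5]
tcp_rot: [-3.139, 0.0, -1.325]
contact_force: [1.4, 1.4, 0.9]
opening: -0.001
box [ 0.3 75.9] z 154.5 dp [-19.1   0.4  63.5] ang [-0.0025  0.0001 -0.0007] F [1.4 1.4 0.9] Fbox [1.8 1. ] t 6.3667 op -0.0
(285, 211, 10, 30) 99.5 [[  1.18364107 -84.57474417]]
(320, 203, 13, 29) 120.0 [[   1.30482516 -175.68324127]]
disc [[ -21.80716287 -169.04358387]]
dpiv [[  29.04010767 -174.58174629]]
ppiv [[ 29.75609698 -84.78075423]]
pend [[-38.40884002 -80.75864432]]
[[322.91773127 206.09788658]
 [288.7676111  214.24309527]]
```

View pics/t7z.png

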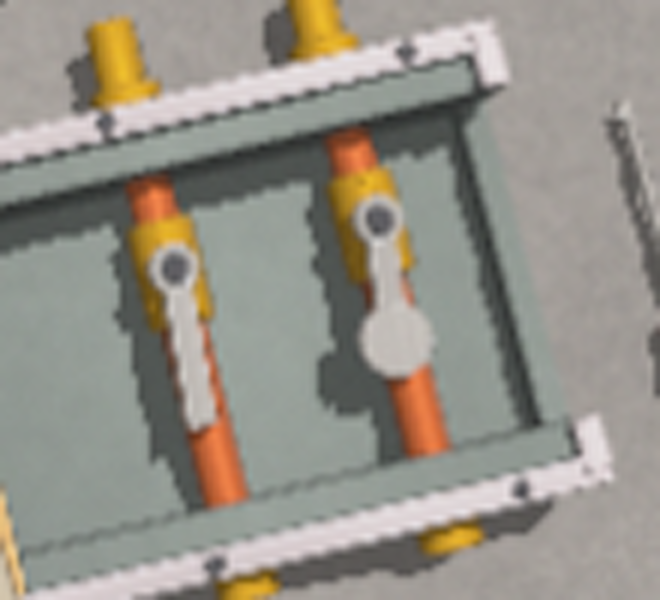

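The disc centre is at box (-22,-169), which is θ≈0.11, and the pivot is at (30,-175), as it should be. Next I'll go behind the disc, at box (-22,-212).

```bash
python3 -m inch '[{"dp":[15,1,0],"angular":[0,0,0],"fingers":255},{"dp":[45,4,0],"angular":[0,0,0],"fingers":255},{"dp":[80,7,0],"angular":[0,0,0],"fingers":255},{"dp":[115,9,0],"angular":[0,0,0],"fingers":255},{"dp":[150,12,0],"angular":[0,0,0],"fingers":255},{"dp":[185,15,0],"angular":[0,0,0],"fingers":255},{"dp":[220,18,0],"angular":[0,0,0],"fingers":255},{"dp":[250,20,0],"angular":[0,0,0],"fingers":255},{"dp":[275,22,0],"angular":[0,0,0],"fingers":255},{"dp":[288,22,0],"angular":[0,0,0],"fingers":255},{"dp":[288,22,20],"angular":[0,0,0],"fingers":255},{"dp":[288,22,40],"angular":[0,0,0],"fingers":255}]'
python3 - <<'E'
from h import *
goto(-22,-212,51)
p,d=vision.grab_frame('side');cv2.imwrite('pics/s8.png',cv2.resize(p[140:270,190:350],None,fx=4,fy=4))
p,d=vision.grab_frame('top');cv2.imwrite('pics/t8.png',cv2.resize(p[150:310,140:380],None,fx=3.3,fy=3.3))
m=cv2.inRange(cv2.cvtColor(p,cv2.COLOR_BGR2HSV),(14,80,170),(24,255,255));m[:,:150]=0;m[:200]=0;m[300:]=0
c=max(cv2.findContours(m,0,2)[0],key=cv2.contourArea)
rc=cv2.minAreaRect(ray('top',c[:,0].astype(float),82)[:,:2].astype(np.float32));print('cover',w2b(rc[0]),rc)
E
```

```text
clock: 7.42
eef_pos: [558.5, -119.8, 111.8]
tcp_rot: [-3.14, -0.001, -1.326]
contact_force: [-0.5, -0.6, -1.6]
opening: -0.001
box [ -22.2 -213.1] z 111.8 dp [-1.1 -0.1 60.8] ang [-0.002  -0.0013 -0.0014] F [-0.5 -0.6 -1.6] Fbox [-0.6 -0.5] t 7.4167 op -0.0
cover [ -1.78712279 118.45406566] ((497.349609375, 206.63388061523438), (171.14801025390625, 220.2865753173828), 14.10984992980957)
```

View pics/s8.png

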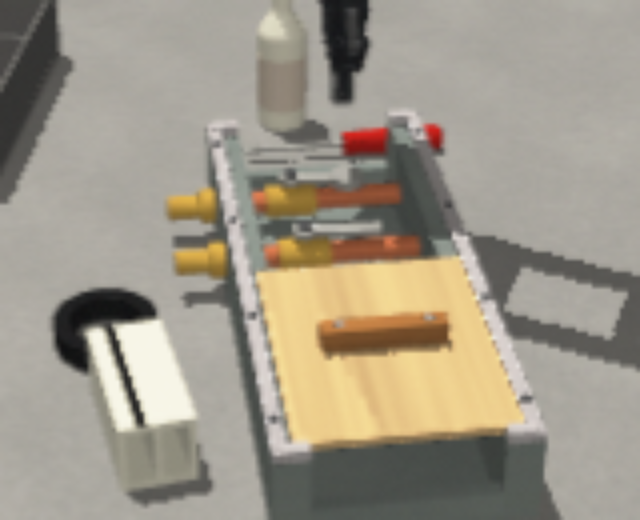

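View pics/t8.png

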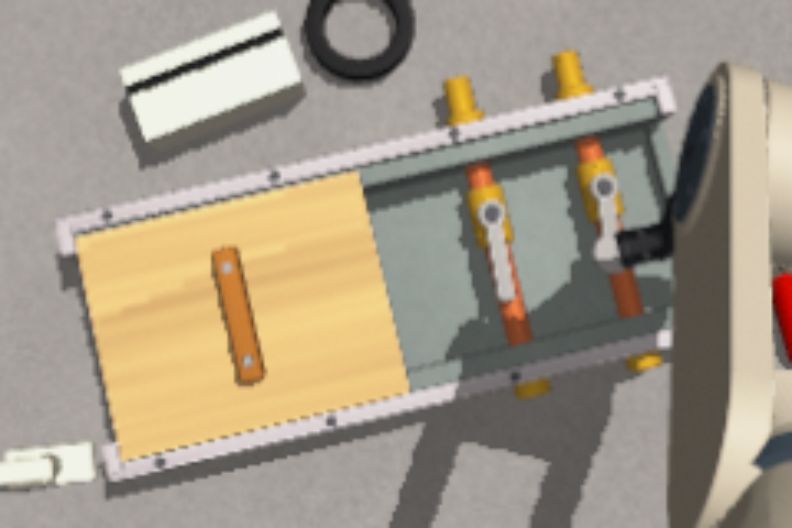

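The cover is at y = 118.5 and lies flat against the stops. The finger is clear beyond the disc, so I'm lowering it to z≈51.

```bash
python3 -m inch '[{"dp":[0,0,15],"angular":[0,0,0],"fingers":255},{"dp":[-1,0,32],"angular":[0,0,0],"fingers":255},{"dp":[-1,0,48],"angular":[0,0,0],"fingers":255},{"dp":[-1,0,58],"angular":[0,0,0],"fingers":255},{"dp":[-1,0,61],"angular":[-0.002,-0.001,-0.001],"fingers":255},{"dp":[-1,0,61],"angular":[-0.002,-0.001,-0.001],"fingers":255}]'
python3 - <<'E'
from h import *
goto(-22,-212,51)
s,R=state();p0=w2b(s['eef_pos']);print(s['qpos'].round(3))
for th in np.r_[0.1:1.65:0.1,1.62]:
    f=min(th,1.4); c=np.array([30,-175])+52*np.array([-np.cos(th),np.sin(th)])
    t=c-29*np.array([np.sin(f),np.cos(f)]); print(round(th,2),round(f,2),(-(t-p0)[1]).round(1),(-(t-p0)[0]).round(1),t.round(0))
E
```

```text
clock: 8.02
eef_pos: [557.3, -117.9, 50.9]
tcp_rot: [3.139, 0.001, -1.322]
contact_force: [0.2, -0.6, -0.1]
opening: 0.003
box [ -22.9 -210.9] z 50.9 dp [ 1.1 -0.9 -0.1] ang [0.0031 0.0007 0.0017] F [ 0.2 -0.6 -0.1] Fbox [ 0.1 -0.6] t 8.0167 op 0.0
[-2.110e-01  5.010e-01  1.881e+00 -1.000e-03  7.630e-01  1.112e+00]
0.1 0.1 -12.3 1.7 [ -25. -199.]
0.2 0.2 -17.8 3.8 [ -27. -193.]
0.3 0.3 -23.6 5.4 [ -28. -187.]
0.4 0.4 -29.5 6.3 [ -29. -181.]
0.5 0.5 -35.4 6.6 [ -30. -176.]
0.6 0.6 -41.4 6.4 [ -29. -170.]
0.7 0.7 -47.3 5.6 [ -28. -164.]
0.8 0.8 -53.0 4.1 [ -27. -158.]
0.9 0.9 -58.6 2.1 [ -25. -152.]
1.0 1.0 -64.0 -0.4 [ -22. -147.]
1.1 1.1 -69.1 -3.5 [ -19. -142.]
1.2 1.2 -73.9 -7.0 [ -16. -137.]
1.3 1.3 -78.3 -11.0 [ -12. -133.]
1.4 1.4 -82.3 -15.5 [  -7. -129.]
1.5 1.4 -82.9 -20.6 [  -2. -128.]
1.6 1.4 -83.0 -25.8 [   3. -128.]
1.62 1.4 -82.9 -26.9 [   4. -128.]
```

```bash
python3 -m inch '[{"dp":[-6,1,0],"angular":[0,0,0.05],"fingers":255},{"dp":[-12,2,0],"angular":[0,0,0.1],"fingers":255},{"dp":[-15,3,0],"angular":[0,0,0.15],"fingers":255},{"dp":[-18,4,0],"angular":[0,0,0.2],"fingers":255},{"dp":[-21,5,0],"angular":[0,0,0.25],"fingers":255},{"dp":[-24,5,0],"angular":[0,0,0.3],"fingers":255},{"dp":[-27,6,0],"angular":[0,0,0.35],"fingers":255},{"dp":[-30,6,0],"angular":[0,0,0.4],"fingers":255},{"dp":[-33,6,0],"angular":[0,0,0.45],"fingers":255},{"dp":[-35,6,0],"angular":[0,0,0.5],"fingers":255}]'
python3 - <<'E'
from h import *
goto(-22,-212,51)
p,d=vision.grab_frame('side');cv2.imwrite('pics/s9.png',cv2.resize(p[160:225,230:310],None,fx=8,fy=8))
E
```

```text
clock: 8.85
eef_pos: [543.3, -86.1, 52.4]
tcp_rot: [3.141, -0.001, -1.825]
contact_force: [-3.1, -2.3, 0.0]
opening: 0.002
box [ -28.7 -176.6] z 52.4 dp [ 27.8 -22.8   1.4] ang [ 0.0013 -0.0011 -0.5008] F [-3.1 -2.3  0. ] Fbox [-3.5 -1.5] t 8.85 op 0.0
```

View pics/s9.png

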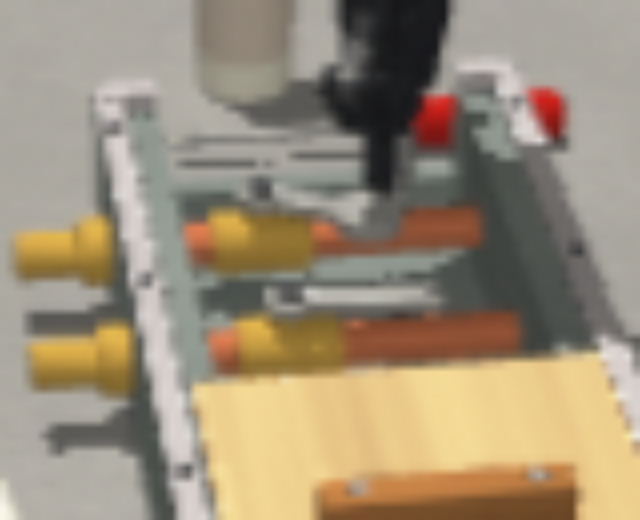

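The handle is turning, with the disc at crop (375,215) against the finger. I'll compute the next rows in the present tool axes.

```bash
cat > n.py <<'E'
from h import *
s,R=state();p0=np.r_[w2b(s['eef_pos']),s['eef_pos'][2]]
B=np.c_[np.r_[EX,0],np.r_[EY,0],[0,0,1]]
f0=-1.3242-s['tcp_rot'][2]
for th in np.r_[0.5:1.75:0.1]:
    f=min(th,1.4); c=np.array([30,-175])+52*np.array([-np.cos(th),np.sin(th)])
    t=np.r_[c-29*np.array([np.sin(f),np.cos(f)]),51]; print(round(th,2),round(f-f0,2),(R.T@B@(t-p0)).round(1))
E
python3 n.py
```

```text
0.5 -0.0 [-0.3  1.1  1.3]
0.6 0.1 [-5.7  3.7  1.3]
0.7 0.2 [-11.2   5.8   1.3]
0.8 0.3 [-17.    7.4   1.3]
0.9 0.4 [-22.8   8.4   1.3]
1.0 0.5 [-28.8   8.7   1.3]
1.1 0.6 [-34.7   8.5   1.3]
1.2 0.7 [-40.6   7.7   1.3]
1.3 0.8 [-46.4   6.3   1.3]
1.4 0.9 [-52.    4.3   1.3]
1.5 0.9 [-55.1   0.1   1.2]
1.6 0.9 [-57.7  -4.4   1.2]
1.7 0.9 [-59.8  -9.1   1.2]
```

```bash
python3 -m inch '[{"dp":[-3,2,1],"angular":[0,0,0.05],"fingers":255},{"dp":[-6,4,1],"angular":[0,0,0.1],"fingers":255},{"dp":[-11,6,1],"angular":[0,0,0.2],"fingers":255},{"dp":[-17,7,1],"angular":[0,0,0.3],"fingers":255},{"dp":[-23,8,1],"angular":[0,0,0.4],"fingers":255},{"dp":[-29,9,1],"angular":[0,0,0.5],"fingers":255},{"dp":[-35,8.5,1],"angular":[0,0,0.6],"fingers":255},{"dp":[-41,8,1],"angular":[0,0,0.7],"fingers":255},{"dp":[-44,7,1],"angular":[0,0,0.75],"fingers":255},{"dp":[-46,6,1],"angular":[0,0,0.8],"fingers":255}]'; python3 n.py
python3 - <<'E'
from h import *
goto(-22,-212,51); print(state()[0]['qpos'].round(2))
p,d=vision.grab_frame('side');cv2.imwrite('pics/s10.png',cv2.resize(p[160:225,230:310],None,fx=8,fy=8))
E
```

```text
clock: 9.73
eef_pos: [549.3, -39.7, 51.3]
tcp_rot: [3.142, -0.001, -2.624]
contact_force: [-3.7, -0.3, 4.0]
opening: -0.004
0.5 -0.8 [ 28.7 -36.1   0.4]
0.6 -0.7 [ 26.8 -30.4   0.4]
0.7 -0.6 [ 24.5 -25.    0.4]
0.8 -0.5 [ 21.5 -19.8   0.4]
0.9 -0.4 [ 18.1 -14.9   0.3]
1.0 -0.3 [ 14.2 -10.4   0.3]
1.1 -0.2 [ 9.9 -6.3  0.3]
1.2 -0.1 [ 5.2 -2.7  0.3]
1.3 0.0 [0.2 0.5 0.3]
1.4 0.1 [-5.2  3.1  0.3]
1.5 0.1 [-10.3   2.4   0.3]
1.6 0.1 [-15.4   1.1   0.3]
1.7 0.1 [-20.2  -0.7   0.3]
box [ -11.6 -133.1] z 51.3 dp [ 31.2 -73.2   0.4] ang [ 9.0000e-04 -1.1000e-03 -1.2999e+00] F [-3.7 -0.3  4. ] Fbox [-3.6  0.6] t 9.7333 op -0.0
[-0.07  0.48  1.92 -0.    0.74  2.55]
```

View pics/s10.png

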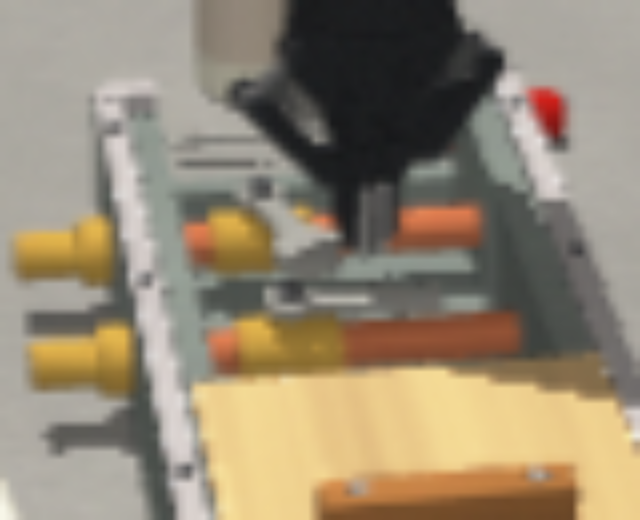

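```bash
python3 -m inch '[{"dp":[-2.5,1.5,0],"angular":[0,0,0.05],"fingers":255},{"dp":[-5,3,0],"angular":[0,0,0.1],"fingers":255},{"dp":[-8,3,0],"angular":[0,0,0.1],"fingers":255},{"dp":[-10,2.5,0],"angular":[0,0,0.1],"fingers":255},{"dp":[-12,2,0],"angular":[0,0,0.1],"fingers":255}]'; python3 -c "
from h import *
goto(0,0,51)"
python3 -m inch '[{"dp":[-2,-0.5,0],"angular":[0,0,0],"fingers":255},{"dp":[-3,-1,0],"angular":[0,0,0],"fingers":255},{"dp":[-3,-1,0],"angular":[0,0,0],"fingers":255}]'
python3 - <<'E'
from h import *
goto(0,0,51)
p,d=vision.grab_frame('side');cv2.imwrite('pics/s11.png',cv2.resize(p[160:225,230:310],None,fx=8,fy=8))
E
```

```text
clock: 10.2
eef_pos: [558.0, -32.1, 50.5]
tcp_rot: [3.141, -0.002, -2.721]
contact_force: [-4.3, 1.3, 4.0]
opening: -0.002
box [  -1.2 -127.8] z 50.5 dp [-23.4 125.7  -0.5] ang [ 0.0024 -0.0014 -1.3963] F [-4.3  1.3  4. ] Fbox [-3.9  2.4] t 10.2 op -0.0
clock: 10.45
eef_pos: [561.1, -31.9, 50.0]
tcp_rot: [3.141, -0.003, -2.722]
contact_force: [-4.8, 0.1, 3.1]
opening: -0.0
box [   1.8 -128.4] z 50.0 dp [-20.3 126.8  -0.9] ang [ 0.0026 -0.0017 -1.398 ] F [-4.8  0.1  3.1] Fbox [-4.7  1.3] t 10.45 op -0.0
```

View pics/s11.png

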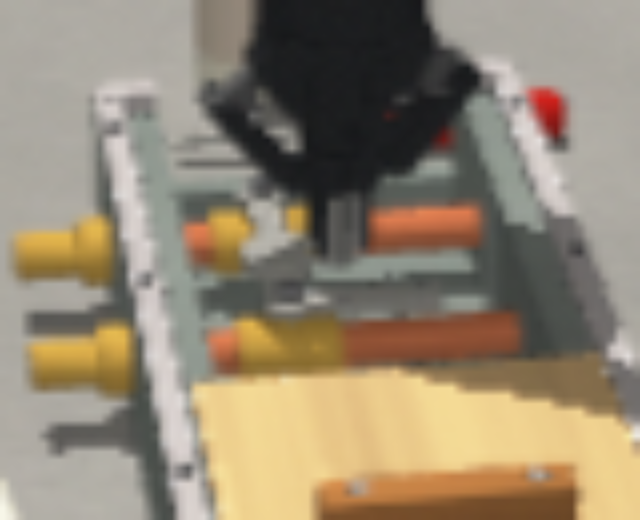

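```bash
python3 -m inch '[{"dp":[-1.5,0,0],"angular":[0,0,0],"fingers":255},{"dp":[-3,-0.5,0],"angular":[0,0,0],"fingers":255},{"dp":[-3,-0.5,0],"angular":[0,0,0],"fingers":255}]'; python3 -c "
from h import *
goto(0,0,51)"
python3 -m inch '[{"dp":[-1.5,0,0],"angular":[0,0,0],"fingers":255},{"dp":[-3,-0.5,0],"angular":[0,0,0],"fingers":255},{"dp":[-3,-0.5,0],"angular":[0,0,0],"fingers":255}]'; python3 -c "
from h import *
goto(0,0,51)"
```

```text
clock: 10.75
eef_pos: [561.6, -31.6, 49.7]
tcp_rot: [3.139, -0.007, -2.722]
contact_force: [-11.6, -2.9, 10.7]
opening: -0.0
box [   2.4 -128.2] z 49.7 dp [-19.7 126.7  -1.2] ang [ 0.007  -0.0045 -1.3981] F [-11.6  -2.9  10.7] Fbox [-12.    0.1] t 10.75 op -0.0
clock: 11.0
eef_pos: [562.0, -31.3, 49.4]
tcp_rot: [3.138, -0.012, -2.722]
contact_force: [-20.8, -7.2, 16.8]
opening: 0.001
box [   2.8 -128.1] z 49.4 dp [-19.3 126.6  -1.3] ang [ 0.0116 -0.0075 -1.3978] F [-20.8  -7.2  16.8] Fbox [-21.9  -1.9] t 11.0 op 0.0
```

The finger has stopped moving (0.4 mm for another 3 mm commanded) and the force climbs to 22 N, so the handle is on its stop. I'm backing away, up and aside to look.

```bash
python3 -m inch '[{"dp":[5,0,0],"angular":[0,0,0],"fingers":255},{"dp":[12,2,0],"angular":[0,0,0],"fingers":255},{"dp":[18,3,0],"angular":[0,0,0],"fingers":255},{"dp":[18,3,-20],"angular":[0,0,0],"fingers":255},{"dp":[18,3,-50],"angular":[0,0,0],"fingers":255},{"dp":[18,3,-85],"angular":[0,0,0],"fingers":255},{"dp":[40,6,-120],"angular":[0,0,0],"fingers":255},{"dp":[75,10,-150],"angular":[0,0,0],"fingers":255},{"dp":[110,10,-180],"angular":[0,0,0],"fingers":255},{"dp":[145,10,-190],"angular":[0,0,0],"fingers":255},{"dp":[160,10,-190],"angular":[0,0,0],"fingers":255},{"dp":[160,10,-190],"angular":[0,0,0],"fingers":255}]'
python3 - <<'E'
from h import *
goto(0,0,51)
p,d=vision.grab_frame('top');cv2.imwrite('pics/t12.png',cv2.resize(p,None,fx=1.5,fy=1.5));cv2.imwrite('pics/t12z.png',cv2.resize(p[170:270,260:370],None,fx=6,fy=6,interpolation=2))
p,d=vision.grab_frame('side');cv2.imwrite('pics/s12.png',cv2.resize(p,None,fx=1.5,fy=1.5))
E
```

```text
clock: 12.0
eef_pos: [415.1, -87.3, 241.7]
tcp_rot: [-3.14, -0.0, -2.724]
contact_force: [-0.1, 0.5, -0.7]
opening: -0.002
box [-153.3 -146.5] z 241.7 dp [-176.1  118.6  190.4] ang [-1.2e-03 -1.3e-03 -1.4e+00] F [-0.1  0.5 -0.7] Fbox [0.1 0.5] t 12.0 op -0.0
```

View pics/t12.png

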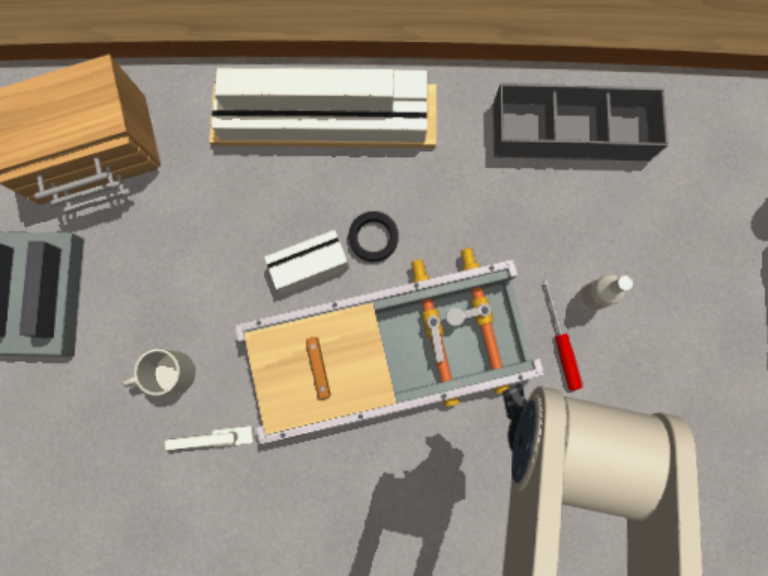

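View pics/s12.png

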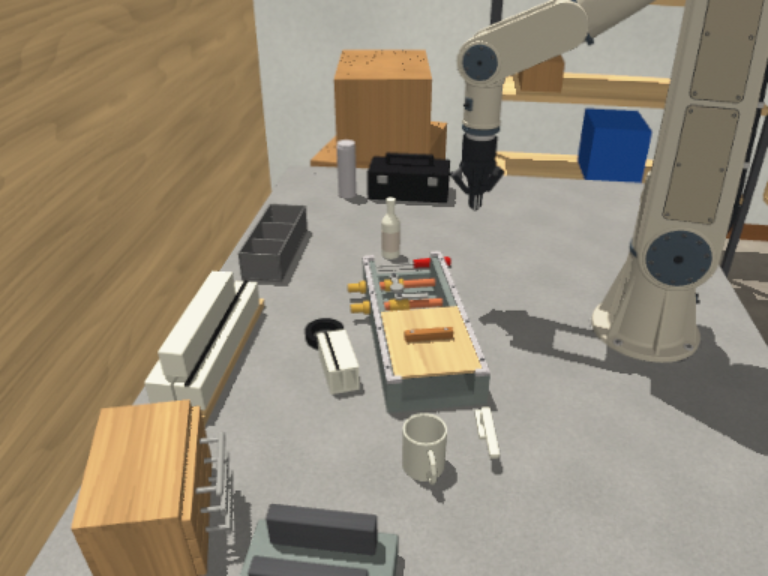

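View pics/t12z.png

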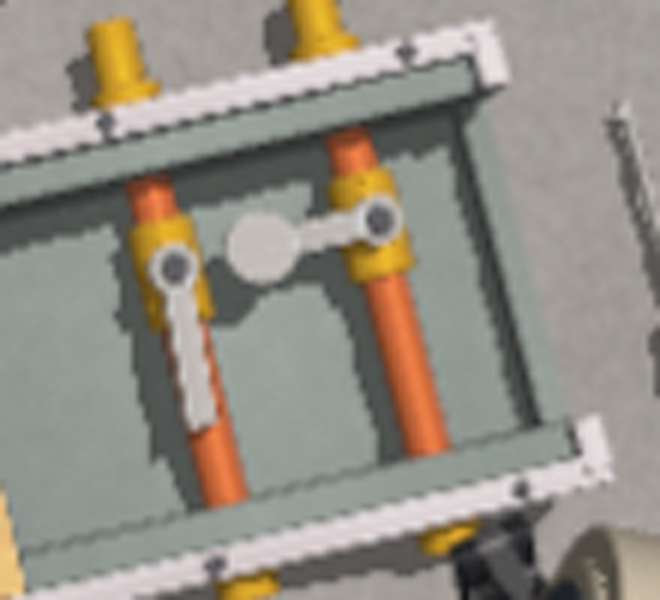

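The disc at crop (263,248) now lies across its pipe from the pivot at (379,218), and the plain handle has not moved. I'll check the angle with numbers.

Run:
```python
from h import *
z=lambda x,y:[x/6+260,y/6+170]
d=w2b(ray('top',[z(263,248)],61))[0];q=w2b(ray('top',[z(379,218)],63))[0];v=d-q
print(d,q,np.hypot(*v),np.arctan2(v[1],-v[0]))
e=w2b(ray('top',[z(203,425)],60))[0]-w2b(ray('top',[z(175,266)],63))[0];print(np.arctan2(e[1],-e[0]))
a=cv2.imread('pics/top0.png');b=cv2.resize(cv2.imread('pics/t12.png'),(512,384),interpolation=cv2.INTER_AREA)
m=(cv2.absdiff(a,b).max(2)>60).astype(np.uint8)
print([(cv2.boundingRect(c)) for c in cv2.findContours(m,0,2)[0] if cv2.contourArea(c)>25])
```

```text
[  28.2367808  -124.03267146] [  29.03442224 -174.94063778] 50.9142147816282 1.555129305624958
0.06454039181180159
[(455, 361, 11, 17), (452, 297, 13, 51), (233, 290, 77, 94), (378, 284, 68, 43), (357, 278, 19, 106), (418, 276, 35, 108), (335, 258, 28, 126), (163, 181, 191, 109)]
```

```bash
python3 -c "
from rig import sign_off
print(sign_off())"
```

```text
the job is handed in; nothing more can be done
None
```

I pushed the cover along its rails to the far stops, then pushed the disc-ended handle through its quarter turn until it met its stop. I then backed the arm clear and handed the job in; it reported no verdict. The robot's clock read about 12 s, against the 48 s limit.

My last checks, all from the camera pictures and the force readings:
- **Cover:** it measured at y = 118.5 mm in the box's frame (the stops are at 118) and lies on its rails. The push rose to 27 N at the stop.
- **Disc handle:** it measured about 1.56 rad, and the push force rose to 22 N at its stop.
- **Straight handle:** it measured about 0.06 rad, so it is still open.
- **Bystanders:** comparing the first and last top pictures showed changes only in the box area and around the arm and its shadow, so I saw no bystander moved. I did not measure each one.
- **Disagreements:** no check failed. The cover's measured x was 1.8 mm off the box's centre line, about the calibration error.

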